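# Hardness test on a forged axe head

### The job

Test the hardness of the axe head on the tilted magnet table: take the orange probe from its stand and first check it on the round steel reference block, holding it upright inside the block's ring for a second with its spring nose about half-way in. Then set the nose on the bright ground spot of the axe head, the probe square to the sloping steel, press lightly until the nose is about half-way in again, and finish while holding it there, steady. Never ram the nose, shift the reference block or the table's tilt, or disturb the other axe head, the file and the brush.

Things in the scene. Friction and masses are not known exactly. Their poses are not given: they have to be found in the camera images.
- probe: the hardness probe, a loose pen-like tool, about 0.17 kg, 132 mm long. Origin at the nose tip when the nose is out, z up along the tool. From the origin: brass nose, 6 mm across, to z = 10 mm; steel snout, 18 mm, to 52; orange handle to 132, 30 mm (x) by 26 mm (y). At the start it stands upright in the stand, its handle's foot resting on the stand's top. Includes the nose.
- probe_grip (a point): point on the probe's axis in the handle, 97 mm from the nose tip and 35 mm below the handle's top: a good place to grip, across the 26 mm width (the probe's y). Axes as the probe's.
- nose (a joint): how far the spring nose is pushed into the snout, 0 (out) to 0.008 m (bottomed). The spring pushes back with about 3 N at the start of the travel, growing by 1 N a mm (7 N half-way, 11 N at the bottom, where it turns hard).
- nose_tip (a point): the tip of the nose (its rounded end); it goes in with the nose. z along the probe, towards the handle.
- stand_mouth (a point): centre of the mouth of the hole in the stand's top, 60 mm above the bench; the 21 mm hole goes right through and the snout hangs in it. The probe must rise 55 mm to come clear.
- stand: the stand of the probe, a fixed black block, 70 x 70 x 60 mm high; origin at the centre of its underside, axes as the probe's at the start.
- refblock: hardness reference block, a loose steel disc of 65 mm diameter, 16 mm high, 0.41 kg, lying flat on the bench; origin at the centre of its underside.
- ref_top (a point): centre of the reference block's top face, 16 mm above the bench; a dark thin ring of 46 mm diameter is drawn round it.
- tilt (a joint): tilt of the blue magnet plate (166 x 100 mm) about its front hinge, rad: 0 is level, more raises the rear, away from the hinge. Locked (very stiff); it starts between 0.05 and 0.30.
- rig: the tilting magnet table with the axe head it holds fast. Fixed steel base 190 x 150 mm, origin at the centre of its underside, hinge at its front (-x), turned at most 0.45 rad from facing world -x. The head (dark forged steel, bright edge, 148 mm from edge to poll, 95 mm broad, 27 mm thick) lies on one cheek on the plate, edge at the hinge, poll to the rear; all below 0.15 m.
- spot (a point): centre of the bright ground spot, an 18 mm disc on the axe head's flat upper cheek, 40 mm from the edge, 50 to 70 mm above the bench. z points out of the steel, square to the cheek; x towards the poll. The cheek slopes down to the edge by 0.249 rad plus the tilt; nothing near stands above its plane.
- axe2: bystander: another dark forged axe head, loose, lying on its cheek on the bench, 148 x 95 x 45 mm; origin under its middle.
- file: bystander: a loose flat file with a wooden handle, 275 mm long, 24 mm high at the handle; origin on its underside.
- brush: bystander: a loose wooden brass-wire brush, 245 mm long, 32 mm high; origin on its underside.
Mind the look-alikes: they are no part of the job. What is shaped like the probe but pink is not meant. Several things have the shape of the rig; the one meant has the colours described above.

How it is judged:
By the outcome, as a careful person would: the job done as asked, in the order asked, and still so for the second after the job is handed in, while the arm keeps its last pose, push and grip.
It also fails if it takes over 53 s, if anything falls off the work surface, if the arm or the gripper's body presses on something with over 40 N, if the wrist force passes 120 N, or if a joint passes its speed limit or range.

### The arm

A 6-joint arm with a two-finger parallel gripper is mounted at the origin on the work surface. World frame = base frame: x ahead of the robot, y to its left, z up, the work surface at z = 0. Lengths are in m, angles in rad, forces in N, time in s.
With the tool pointing down it reaches from about 0.25 to 0.775 m from the base axis. Payload 8.9 kg.
Tool frame: the origin (TCP) lies midway between the tips of the shut fingers; the grasp point (between the pads) lies grip_point_offset behind it (grip_point_offset is the distance from the TCP to the grasp point, in m); y points along the fingers, x is the direction in which the jaws open and shut, and the axes are right-handed (so a half turn about y gives the same grasp; the last joint's range is limited). The gripper opens to 85 mm and grips with 20 to 120 N. Pads are 22 mm wide; open, the fingers measure 114 mm over their backs; the gripper's body (76 mm by 85 mm) begins 54 mm behind the grasp point. The pads swing forward as they close: fully open they stand 13 mm farther back than shut.
Start: joints at [1.077, 0.291, -0.153, 1.127, 0, 1.431], TCP at [0.182, 0.492, 0.231] pointing down, gripper open.
Joint ranges: [-2.52, 2.52], [-0.91, 1.74], [-1.3, 1.37], [-1.96, 2.02], [-1.52, 1.47], [-3.14, 3.14]. Speed limits (rad/s): [2.22, 2.22, 2.79, 3.14, 3.14, 3.14].

### API

Orientations are given as a 3x3 rotation matrix whose columns are the frame's x, y, z axes.
In Python, from workcell import state, get_image, camera_info, job_done, recognise, landmark_of, grip_point_offset gives the robot as it stands.
- The arm moves only by the tool send_rows, never from a script. Its argument "commands" is a list of rows, each a list of 6 numbers: the shift along the tool's x, y, z in cm, then the turn, a rotation vector about the tool's x, y, z in rad. In form: [[tx, ty, tz, ax, ay, az], ...]. A call has 1 to 5 rows; each row shifts and turns the commanded pose from where the row before left it, along the tool's axes as they then stand; what a row does not reach is not made up. A row lasts 1/10 s, in which the tool goes at most 50 mm and 8.59 degrees, less where a joint would pass 70% of its speed; a pose out of reach is approached as far as the arm can. A call with a gripper value outside its range is refused whole. "claw" is the opening in per cent of the stroke, from 0 (shut) to 100 (fully open), set as the call begins (left out, the last holds). The fingers move at their own pace and stop on an object; "newtons" is the grip in N (left out, the last holds). Time passes only in rows, so rows that do not move let the fingers close. It gives the time, the measured TCP pose, the force and the opening at its end, in the units of the state.
- state(): the state, without advancing time (a new reading comes with each control period).
- get_image(name): name is "scene" or "top"; returns the picture (400x640x3 uint8, blue, green, red); there is no depth.
- camera_info(name): a dict with "fov_y" (degrees; the focal length in pixels is half the picture's height over the tangent of half this angle, whatever the lens; pixels are square), "cx", "cy" (the principal point, pixels), "dist_coeffs" ([k1, k2, p1, p2, k3] as OpenCV has them; the pictures are not rectified), "R" (3x3) and "t" (3): a world point X has camera coordinates R X + t. Camera axes: x right, y down, z forward; pixel columns grow to the right and rows downward; lengths in m; the calibration is good to about 2 mm. A picture is of the moment at which its call begins. camera_info takes no time and is no camera call.
- job_done(): hands the job in, once; it reports no verdict.
Trained networks look in the newest picture that a camera, given by its name, has taken for a name from the list of things; names that differ only in an ending like _2 or _b are one class to them, and where a whole thing is asked for, a point or a joint stands for the part that bears it (a point fixed in the world has none). Each returns a list of dicts, best first, with "score" (0 to 1); they miss things now and then, are a little off and sometimes report something else, mostly with a low value. They report only what shows in the picture. A call takes as long as a camera call. They do not tell look-alikes from the thing itself.
- recognise(target, camera): "box" ([left, top, right, bottom] in pixels, round what is visible of it).
- landmark_of(target, camera): "location" ([column, row] in pixels: a listed point, or the origin of a listed thing).
The state is a dict: "clock": time; "qpos": joint angles; "joint_velocities": joint speeds; "joint_torque": joint torques, N m; "tool_pos": TCP position; "tool_rot": TCP orientation; "contact_force": force on the tool from outside, world axes, zero at the start; "ft_torque": the same for the moment, N m; "grip_width": opening from 0.0 (shut) to 1.0 (fully open).
Only numpy, scipy, OpenCV 4.12 (cv2) and the standard library are available. Lean on these libraries where they do the work, as an engineer would, in place of code of your own. Each camera call takes 0.05 s, during which the arm holds its last target. There are 200 camera calls.

## Working session

There is one attempt and no reset: what is moved stays moved. The work goes in short steps, Python scripts to look and compute and a tool call to move; the robot and the scene stay as the last step left them, time stands still between calls to the robot, and variables do not carry over. Pictures are saved under pics/ and viewed, about 8 in all and at most 12, crops included, and the job is handed in when it is done.

Besides the shell and the picture viewer there is one more tool, called after ">>>" as a command line: name --pt "numbers of a row" for each row, then --argument value for the rest. send_rows: Moves the arm, as the interface text tells. Its arguments: {"type":"object","properties":{"commands":{"type":"array","items":{"type":"array","items":{"type":"number"}}},"claw":{"type":"number"},"newtons":{"type":"number"}},"required":["commands"]}

```bash
ls; mkdir -p pics; cat > h.py <<'E'
import numpy as np, cv2
from workcell import *
def cam(n):
    c=camera_info(n); f=200/np.tan(np.radians(c["fov_y"])/2)
    K=np.array([[f,0,c["cx"]],[0,f,c["cy"]],[0,0,1.]])
    return K,np.array(c["dist_coeffs"],float),np.array(c["R"],float),np.array(c["t"],float)
def ray(n,px):
    K,d,R,t=cam(n)
    u=cv2.undistortPoints(np.array([[px]],float),K,d)[0,0]
    v=R.T@np.array([u[0],u[1],1.]); return -R.T@t, v/np.linalg.norm(v)
def tri(p):  # dict cam->px
    A=np.zeros((3,3));b=np.zeros(3);rs=[ray(n,x) for n,x in p]
    for o,v in rs:
        M=np.eye(3)-np.outer(v,v);A+=M;b+=M@o
    X=np.linalg.solve(A,b)
    return X,[np.linalg.norm((np.eye(3)-np.outer(v,v))@(X-o)) for o,v in rs]
def onz(n,px,z):
    o,v=ray(n,px); return o+v*(z-o[2])/v[2]
def proj(n,X):
    K,d,R,t=cam(n)
    return cv2.projectPoints(np.array(X,float).reshape(-1,1,3),cv2.Rodrigues(R)[0],t,K,d)[0].reshape(-1,2)
E
python3 - <<'E'
from h import *
for n in("scene","top"):
    cv2.imwrite(f"pics/{n}0.png",get_image(n))
    K,d,R,t=cam(n);print(n,K[0,0],d,(-R.T@t).round(3),R.round(2).tolist())
    for T in("probe","probe_grip","stand_mouth","ref_top","spot","rig","refblock","nose_tip","axe2","file","brush"):
        print(T,[(np.round(r["location"],1).tolist(),round(r["score"],2)) for r in landmark_of(T,n)][:4])
s=state();print(grip_point_offset,s["clock"],s["tool_rot"])
E
```

```text
pics
scene 408.86668974806656 [-0.02075459  0.          0.          0.          0.        ] [1.223 0.009 0.757] [[0.01, 1.0, -0.0], [0.68, -0.01, -0.73], [-0.73, 0.01, -0.68]]
probe [([183.2, 232.8], 0.73), ([197.0, 202.8], 0.63)]
probe_grip [([185.9, 178.8], 0.75), ([177.2, 206.5], 0.61), ([151.4, 287.7], 0.23)]
stand_mouth [([193.9, 189.0], 0.91), ([323.7, 340.7], 0.35)]
ref_top [([419.3, 203.7], 0.57)]
spot [([277.1, 223.3], 0.89), ([217.2, 133.7], 0.87)]
rig [([215.9, 152.2], 0.93), ([276.2, 247.6], 0.62), ([187.5, 175.7], 0.57), ([419.6, 204.4], 0.54)]
refblock [([425.1, 206.3], 0.61)]
nose_tip [([419.2, 204.2], 0.58)]
axe2 [([149.5, 284.2], 0.83), ([424.3, 208.5], 0.69)]
file [([473.1, 271.9], 0.62)]
brush [([325.6, 341.0], 0.63)]
top 495.6331769380228 [-0.03391681  0.          0.          0.          0.        ] [0.432 0.019 1.334] [[0.02, -1.0, 0.02], [-1.0, -0.02, -0.07], [0.07, -0.02, -1.0]]
probe [([424.7, 240.7], 0.7), ([427.5, 205.8], 0.47)]
probe_grip [([433.0, 196.9], 0.75), ([437.4, 241.5], 0.55)]
stand_mouth [([430.2, 239.6], 0.83), ([447.6, 145.5], 0.47), ([199.1, 232.0], 0.17)]
ref_top []
spot [([343.4, 201.8], 0.82), ([423.3, 349.2], 0.61)]
rig [([415.4, 329.0], 0.89), ([344.9, 180.4], 0.65)]
refblock [([200.6, 231.5], 0.79), ([432.3, 240.0], 0.44)]
nose_tip [([343.7, 198.0], 0.64)]
axe2 [([447.4, 147.5], 0.85)]
file [([175.9, 147.3], 0.91), ([435.5, 239.8], 0.21)]
brush []
0.0187 1.2 [[ 3.47349938e-01 -1.81874551e-05 -9.37735581e-01]
 [ 9.37735581e-01 -3.44110652e-05  3.47349938e-01]
 [-3.85858916e-05 -9.99999999e-01  5.10234237e-06]]
```

View pics/scene0.png

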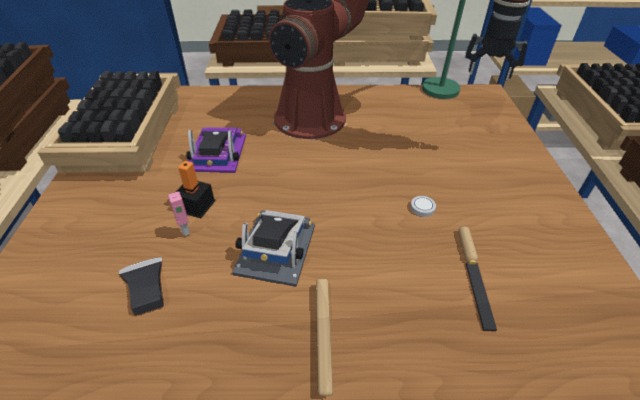

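View pics/top0.png

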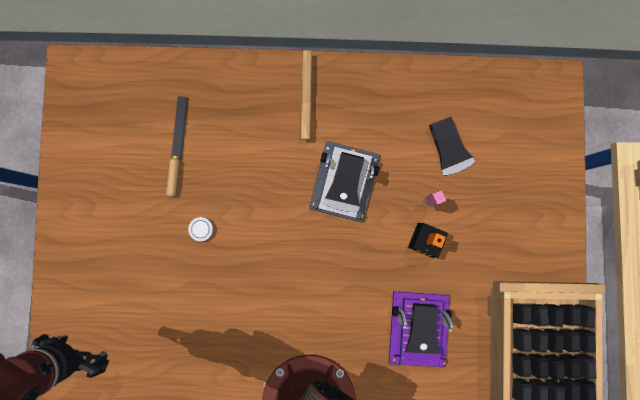

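```bash
python3 - <<'E'
from h import *
a=cv2.imread("pics/top0.png");b=cv2.imread("pics/scene0.png")
def c(i,x,y,w,h,s):return cv2.resize(i[y:y+h,x:x+w],(w*s,h*s),interpolation=cv2.INTER_CUBIC)
L=np.hstack([c(a,400,180,65,50+30,6),c(a,305,138,80,90,6)[:480,:400]]) if 0 else None
A=c(a,400,180,65,80,5)[:400];B=c(a,305,138,90,80,5)
C=cv2.resize(b[150:290,165:320],(775//2,350));D=c(b,235,205,80,70,5)
top=np.hstack([A[:400],B[:400]]);bot=np.hstack([C[:200+150][:350],D[:350,:top.shape[1]-C.shape[1]]])
cv2.imwrite("pics/crop0.png",cv2.resize(np.vstack([top[:,:bot.shape[1]],bot[:,:top.shape[1]]]),None,fx=.8,fy=.8,interpolation=cv2.INTER_AREA))
print("mouth",tri([("scene",[193.9,189.0]),("top",[430.2,239.6])]))
print("grip",tri([("scene",[185.9,178.8]),("top",[437.4,241.5])]))
print("spot",tri([("scene",[277.1,223.3]),("top",[343.4,201.8])]))
print("ref",tri([("scene",[419.3,203.7]),("top",[200.6,231.5])]))
print("pink",tri([("scene",[177.2,206.5]),("top",[433,196.9])]))
E
```

```text
mouth (array([ 0.43461564, -0.2992033 ,  0.06279097]), [np.float64(0.0033492755608771746), np.float64(0.003349275560877121)])
grip (array([ 0.43048496, -0.31188872,  0.09346905]), [np.float64(0.0012328982054938629), np.float64(0.0012328982054938278)])
spot (array([ 0.52952061, -0.07872014,  0.03195852]), [np.float64(0.00031975601463795803), np.float64(0.0003197560146379826)])
ref (array([0.44203818, 0.29479095, 0.01119664]), [np.float64(0.0031220688577161915), np.float64(0.003122068857716243)])
pink (array([ 0.54256354, -0.30099244,  0.10386559]), [np.float64(0.0025510748235191144), np.float64(0.002551074823519084)])
```

View pics/crop0.png

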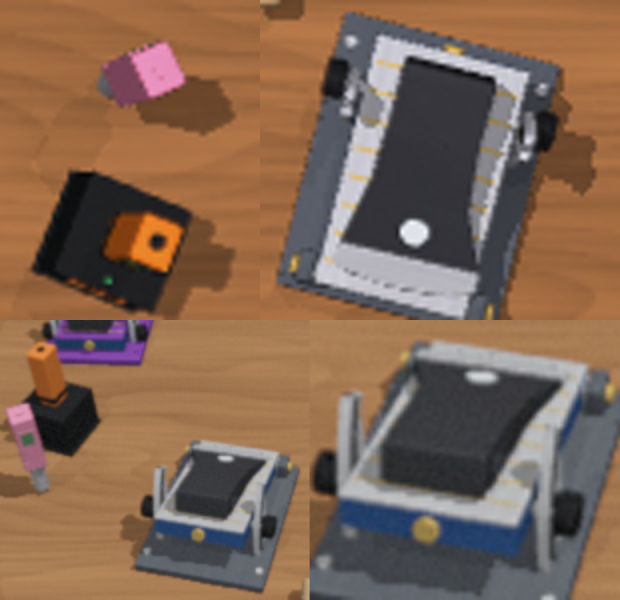

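```bash
cat > fit.py <<'E'
from h import *
from scipy.optimize import minimize
im={n:cv2.imread(f"pics/{n}0.png") for n in("top","scene")}
def hull(n,P,box,s=8):
    p=proj(n,P)-[box[0],box[1]]; m=np.zeros(((box[3]-box[1])*s,(box[2]-box[0])*s),np.uint8)
    cv2.fillConvexPoly(m,cv2.convexHull(((p+.5)*s).astype(np.int32)),255)
    return cv2.resize(m,(box[2]-box[0],box[3]-box[1]),interpolation=cv2.INTER_AREA)/255.
def boxpts(x,y,yaw,a,b,z0,z1):
    c,s=np.cos(yaw),np.sin(yaw)
    return [[x+c*u-s*v,y+s*u+c*v,z] for u in(-a/2,a/2) for v in(-b/2,b/2) for z in(z0,z1)]
def cyl(x,y,r,z0,z1):
    return [[x+r*np.cos(t),y+r*np.sin(t),z] for t in np.linspace(0,6.28,40) for z in(z0,z1)]
E
python3 - <<'E'
from fit import *
hs={n:cv2.cvtColor(i,cv2.COLOR_BGR2HSV).astype(int) for n,i in im.items()}
bx={"top":(405,215,455,262),"scene":(172,152,220,222)}
def omask(n,b):
    h=hs[n][b[1]:b[3],b[0]:b[2]]; return ((h[...,0]<16)&(h[...,1]>205)&(h[...,2]>90)).astype(float)
def kmask(n,b):
    h=hs[n][b[1]:b[3],b[0]:b[2]]; return (h[...,2]<60).astype(float)
O={n:omask(n,bx[n]) for n in bx};print({n:O[n].sum() for n in O})
for n in bx:
    m=np.vstack([O[n],kmask(n,bx[n])])*255
    cv2.imwrite(f"pics/m_{n}.png",cv2.resize(m,None,fx=5,fy=5,interpolation=0))
def cost(p,a,b):
    return sum(((hull(n,boxpts(*p,a,b,.06,.14),bx[n])-O[n])**2).sum() for n in bx)
for a,b in((.03,.026),(.026,.03)):
    best=min((minimize(cost,[.436,-.305,y],args=(a,b),method="Nelder-Mead",options=dict(initial_simplex=[[.436,-.305,y],[.442,-.305,y],[.436,-.299,y],[.436,-.305,y+.2]])) for y in(-.6,-.4,-.2,0,.2)),key=lambda r:r.fun)
    print("handle",a,b,best.x.round(4),best.fun)
rb={"top":(180,212,222,252),"scene":(402,190,445,222)}
W={}
for n in rb:
    b=rb[n];h=hs[n][b[1]:b[3],b[0]:b[2]];W[n]=((h[...,1]<80)).astype(float);print(n,W[n].sum())
c=lambda p:sum(((hull(n,cyl(*p,.0325,0,.016),rb[n])-W[n])**2).sum() for n in rb)
r=minimize(c,[.44,.295],method="Nelder-Mead",options=dict(initial_simplex=[[.44,.295],[.446,.295],[.44,.301]]));print("ref",r.x,r.fun)
cv2.imwrite("pics/rt.png",cv2.resize(im["top"][136:228,303:391],None,fx=6,fy=6,interpolation=cv2.INTER_CUBIC))
cv2.imwrite("pics/rs.png",cv2.resize(im["scene"][205:290,228:320],None,fx=7,fy=7,interpolation=cv2.INTER_CUBIC))
E
```

```text
{'top': np.float64(178.0), 'scene': np.float64(0.0)}
handle 0.03 0.026 [ 0.4348 -0.306   0.3873] 434.685597846982
handle 0.026 0.03 [ 0.4352 -0.3053 -1.1847] 435.2733102652826
top 499.0
scene 448.0
ref [0.4487991  0.29916687] 35.065497885428684[ WARN:0@0.884] global loadsave.cpp:1063 imwrite_ Unsupported depth image for selected encoder is fallbacked to CV_8U.
```

View pics/rt.png

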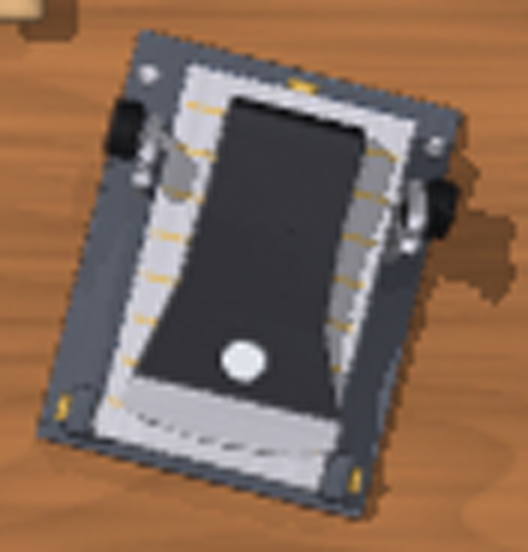

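View pics/rs.png

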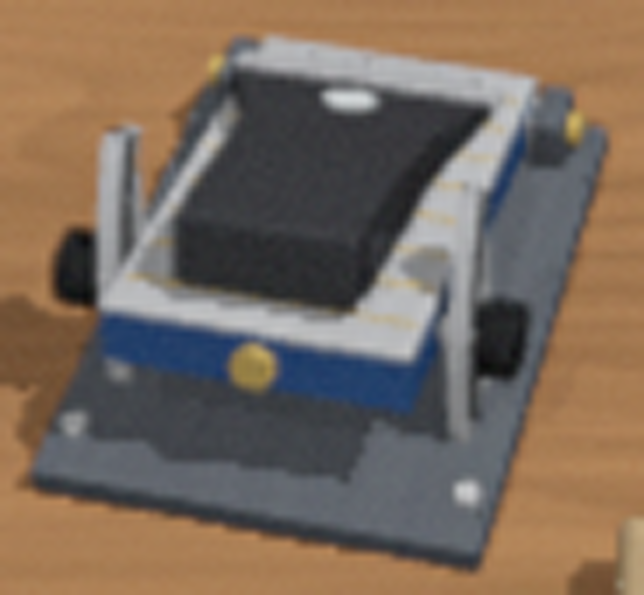

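```bash
cat > fit2.py <<'E'
from fit import *
from scipy.optimize import least_squares
T=lambda p:((np.array(p)+.5)/6-.5+[303,136]); S=lambda p:((np.array(p)+.5)/7-.5+[228,205])
t={"RL":T((187,65)),"RR":T((415,122)),"FL":T((93,432)),"FR":T((321,490)),"spot":T((243,361))}
s={"RL":S((418,360)),"RR":S((102,308)),"FR":S((262,37)),"FL":S((537,78)),"spot":S((350,99))}
E
python3 - <<'E'
from fit2 import *
P={}
for k in t:
    X,e=tri([("top",t[k]),("scene",s[k])]);P[k]=X;print(k,X.round(4),np.round(e[0]*1e3,1))
print("lengths",*[np.linalg.norm(P[a]-P[b]).round(4) for a,b in(("RL","FL"),("RR","FR"),("RL","RR"),("FL","FR"))])
def corners(p):
    x,y,z,yaw,ti=p[:5]
    R=np.array([[np.cos(yaw),-np.sin(yaw),0],[np.sin(yaw),np.cos(yaw),0],[0,0,1]])
    c,q=np.cos(ti),np.sin(ti)
    f=lambda u,v:np.array([x,y,z])+R@[u*c,v,u*q]
    return {"FL":f(0,.05),"FR":f(0,-.05),"RL":f(.166,.05),"RR":f(.166,-.05)}
def res(p):
    C=corners(p);K=list(C)
    sh=p[5:]
    return np.concatenate([(proj("top",[C[k] for k in K])-[t[k] for k in K]).ravel(),(proj("scene",[C[k] for k in K])-[s[k] for k in K]+sh).ravel()])
for p0 in([.49,-.08,.03,-.2,.15],[.49,-.08,.03,-.2,.15,0,0]):
    r=least_squares(res,p0);print(r.x.round(4),np.abs(r.fun).max().round(2),np.sqrt((r.fun**2).mean()).round(2))
h=cv2.cvtColor(im["scene"],cv2.COLOR_BGR2HSV);print(h[166:186:4,180:196:3].tolist())
E
```

```text
RL [ 0.6682 -0.047   0.076 ] 1.1
RR [ 0.6462 -0.1456  0.0756] 0.9
FL [ 0.5121 -0.0121  0.04  ] 0.3
FR [ 0.4892 -0.1116  0.0389] 1.0
spot [ 0.5429 -0.0751  0.0617] 0.5
lengths 0.1639 0.1648 0.101 0.1021Traceback (most recent call last):
  File "<stdin>", line 17, in <module>
    return func(*args, **kwargs)
    vector_fun = VectorFunction(
        fun_wrapped,
    ...<6 lines>...
        workers=workers
    )
    self._update_fun()
    ~~~~~~~~~~~~~~~~^^
    self.f = self.fun_wrapped(xp_copy(self.x))
             ~~~~~~~~~~~~~~~~^^^^^^^^^^^^^^^^^
    return np.atleast_1d(self.fun(x))
                         ~~~~~~~~^^^
    return self.f(x, *self.args, **self.kwargs)
           ~~~~~~^^^^^^^^^^^^^^^^^^^^^^^^^^^^^^
  File "<stdin>", line 15, in res
ValueError: operands could not be broadcast together with shapes (4,2) (0,)
```

```bash
python3 - <<'E'
from fit2 import *
def corners(p):
    x,y,z,yaw,ti=p[:5]
    R=np.array([[np.cos(yaw),-np.sin(yaw),0],[np.sin(yaw),np.cos(yaw),0],[0,0,1]])
    c,q=np.cos(ti),np.sin(ti)
    f=lambda u,v:np.array([x,y,z])+R@[u*c,v,u*q]
    return {"FL":f(0,.05),"FR":f(0,-.05),"RL":f(.166,.05),"RR":f(.166,-.05)}
def res(p):
    C=corners(p);K=list(C)
    return np.concatenate([(proj("top",[C[k] for k in K])-[t[k] for k in K]).ravel(),(proj("scene",[C[k] for k in K])-[s[k] for k in K]).ravel()])
r=least_squares(res,[.49,-.08,.03,-.2,.15]);x=r.x;print(x.round(4),np.abs(r.fun).max().round(2))
J=np.linalg.inv(r.jac.T@r.jac);print("sd",np.sqrt(np.diag(J)*(r.fun**2).sum()/11).round(4))
sp=tri([("top",t["spot"]),("scene",s["spot"])])[0]
cy,sy=np.cos(x[3]),np.sin(x[3]);d=sp-x[:3];print("spot rel plate xy",cy*d[0]+sy*d[1],-sy*d[0]+cy*d[1],d[2])
hs={n:cv2.cvtColor(i,cv2.COLOR_BGR2HSV).astype(int) for n,i in im.items()}
print(hs["scene"][164:188:5,180:197:4].tolist())
bx={"top":(405,215,455,262),"scene":(172,152,220,222)}
O={}
for n in bx:
    b=bx[n];h=hs[n][b[1]:b[3],b[0]:b[2]];O[n]=((h[...,0]<17)&(h[...,1]>195)&(h[...,2]>80)).astype(float)
O["scene"][190-152:]=0
print({n:O[n].sum() for n in O})
def cost(p,a,b):
    return sum(((hull(n,boxpts(*p,a,b,.06,.14),bx[n])-O[n])**2).sum() for n in bx)
for a,b in((.03,.026),(.026,.03)):
    best=min((minimize(cost,[.436,-.305,y],args=(a,b),method="Nelder-Mead",options=dict(initial_simplex=[[.436,-.305,y],[.442,-.305,y],[.436,-.299,y],[.436,-.305,y+.2]])) for y in(-.6,-.4,-.2,0,.2)),key=lambda r:r.fun)
    print("handle",a,b,best.x.round(4),best.fun,[((hull(n,boxpts(*best.x,a,b,.06,.14),bx[n])-O[n])**2).sum().round() for n in bx])
# overlay
x,y,w=best.x
out=[]
def line(n,img,P,c,off,k):
    q=((proj(n,P)-off+.5)*k).astype(np.int32);cv2.polylines(img,[q],True,c,1)
def sq(z,a,b,yaw):return [boxpts(x,y,yaw,a,b,z,z)[i] for i in(0,2,6,4)]
for n,(cx,cyy) in(("top",(398,175)),("scene",(160,150))):
    k=6;i=cv2.resize(im[n][cyy:cyy+85,cx:cx+65],None,fx=k,fy=k,interpolation=cv2.INTER_CUBIC)
    for z,a,b,c in((.14,.026,.03,(0,255,0)),(.06,.07,.07,(255,255,0))): line(n,i,sq(z,a,b,w),c,[cx,cyy],k)
    out.append(i)
cv2.imwrite("pics/ov.png",np.hstack(out))
E
```

```text
[ 0.4999 -0.0617  0.0387 -0.215   0.2309] 0.8
sd [0.0006 0.0005 0.0011 0.0044 0.0077]
spot rel plate xy 0.044856397538694845 -0.003988549629632538 0.023020270957514896
[[[14, 148, 190], [10, 148, 95], [14, 181, 223], [11, 176, 178], [127, 130, 102]], [[12, 199, 145], [13, 187, 185], [13, 192, 163], [13, 193, 157], [138, 154, 136]], [[12, 168, 144], [13, 199, 141], [13, 194, 159], [13, 196, 156], [14, 143, 157]], [[14, 131, 166], [13, 198, 139], [12, 190, 150], [13, 199, 156], [12, 181, 159]], [[14, 131, 166], [12, 190, 141], [12, 189, 142], [13, 194, 158], [12, 185, 139]]]
{'top': np.float64(199.0), 'scene': np.float64(76.0)}
handle 0.03 0.026 [ 0.4334 -0.3051  0.3698] 373.45856209150327 [np.float64(83.0), np.float64(291.0)]Traceback (most recent call last):
  File "<stdin>", line 26, in <module>
  File "<stdin>", line 26, in <genexpr>
    res = _minimize_neldermead(fun, x0, args, callback, bounds=bounds,
                               **options)
    fxc = func(xc)
    fx = function(np.copy(x), *(wrapper_args + args))
  File "<stdin>", line 24, in cost
  File "<stdin>", line 24, in <genexpr>
  File "fit.py", line 5, in hull
    p=proj(n,P)-[box[0],box[1]]; m=np.zeros(((box[3]-box[1])*s,(box[2]-box[0])*s),np.uint8)
      ~~~~^^^^^
  File "h.py", line 20, in proj
    K,d,R,t=cam(n)
            ~~~^^^
  File "h.py", line 4, in cam
    c=camera_info(n); f=200/np.tan(np.radians(c["fov_y"])/2)
ValueError: time passes only in moves, steps and waits
```

```bash
sed -i 's/^def cam(n)/import functools\n@functools.cache\ndef cam(n)/' h.py; python3 - <<'E'
from fit import *
hs={n:cv2.cvtColor(i,cv2.COLOR_BGR2HSV).astype(int) for n,i in im.items()}
bx={"top":(420,227,450,255),"scene":(174,154,202,192)}
O={}
for n in bx:
    b=bx[n];h=hs[n][b[1]:b[3],b[0]:b[2]];O[n]=((h[...,0]<17)&(h[...,1]>(170 if n=="scene" else 195))&(h[...,2]>80)).astype(np.uint8)
    O[n]=cv2.morphologyEx(O[n],cv2.MORPH_OPEN,np.ones((3,3)));O[n]=cv2.morphologyEx(O[n],cv2.MORPH_CLOSE,np.ones((5,5))).astype(float)
def cost(p,a,b,s=None):
    return sum(((hull(n,boxpts(*p,a,b,.06,.14),bx[n])-O[n])**2).sum() for n in bx)
R=[]
for a,b in((.03,.026),(.026,.03)):
    best=min((minimize(cost,[.436,-.305,y],args=(a,b),method="Nelder-Mead",options=dict(maxfev=150,initial_simplex=[[.436,-.305,y],[.442,-.305,y],[.436,-.299,y],[.436,-.305,y+.2]])) for y in(-.3,0,.3,.6)),key=lambda r:r.fun)
    print("handle",a,b,best.x.round(4),best.fun.round(),[((hull(n,boxpts(*best.x,a,b,.06,.14),bx[n])-O[n])**2).sum().round() for n in bx]);R.append(best.x)
x,y,w=R[0]
out=[]
def line(n,img,P,c,off,k):
    q=((proj(n,P)-off+.5)*k).astype(np.int32);cv2.polylines(img,[q],True,c,1)
def sq(z,a,b,yaw):return [boxpts(x,y,yaw,a,b,z,z)[i] for i in(0,2,6,4)]
for n,(cx,cyy) in(("top",(398,175)),("scene",(160,150))):
    k=6;i=cv2.resize(im[n][cyy:cyy+85,cx:cx+65],None,fx=k,fy=k,interpolation=cv2.INTER_CUBIC)
    for z,a,b,c in((.14,.03,.026,(0,255,0)),(.06,.07,.07,(255,255,0))): line(n,i,sq(z,a,b,w),c,[cx,cyy],k)
    m=np.zeros(im[n].shape[:2],np.uint8);q=bx[n];m[q[1]:q[3],q[0]:q[2]]=O[n]
    m=cv2.resize(m[cyy:cyy+85,cx:cx+65],None,fx=k,fy=k,interpolation=0)
    cv2.drawContours(i,cv2.findContours(m,0,2)[0],-1,(255,0,255),1)
    out.append(i)
cv2.imwrite("pics/ov.png",np.hstack(out))
E
```

```text
handle 0.03 0.026 [ 0.434  -0.3027 -0.0281] 110.0 [np.float64(44.0), np.float64(66.0)]
handle 0.026 0.03 [ 0.4358 -0.3014  0.1806] 129.0 [np.float64(66.0), np.float64(63.0)]
```

View pics/ov.png

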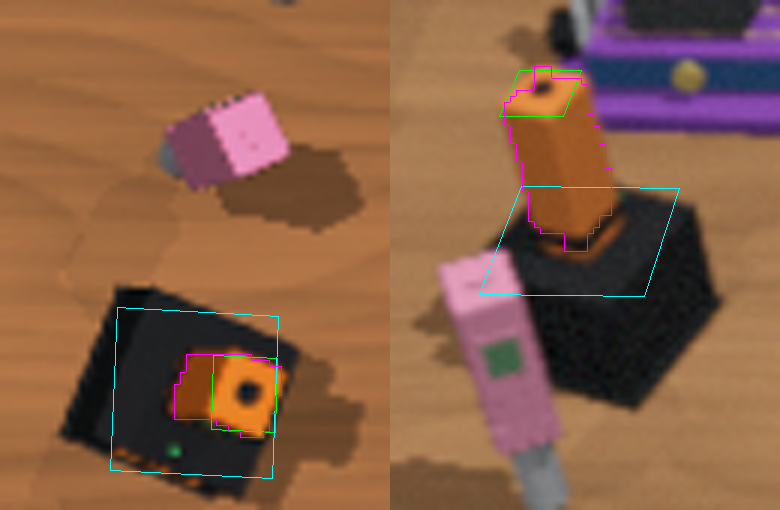

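```bash
cat >> h.py <<'E'
def go(target,R=None):
    s=state();T=np.array(s["tool_rot"]);p=np.array(s["tool_pos"])
    from scipy.spatial.transform import Rotation as Ro
    print("t",round(s["clock"],2),"pos",p.round(4),"F",np.round(s["contact_force"],1),"grip",round(s["grip_width"],3),"shift_cm",(T.T@(np.array(target)-p)*100).round(2),"turn",(Ro.from_matrix(T.T@R).as_rotvec().round(4) if R is not None else ""))
E
python3 - <<'E'
from h import *
X,e=tri([("top",[438.9,240.1]),("scene",[184.9,164.2])]);print(X,e)
print(onz("top",[438.9,240.1],.14),onz("scene",[184.9,164.2],.14))
yaw=1.18
c,s=np.cos(yaw),np.sin(yaw);R=np.array([[c,0,-s],[s,0,c],[0,-1,0]])
go([X[0],X[1],.20],R)
E
```

```text
[ 0.43403055 -0.30258913  0.14278609] [np.float64(0.0009473442618719477), np.float64(0.0009473442618718972)]
[ 0.43420028 -0.30431118  0.14      ] [ 0.43059961 -0.3029727   0.14      ]
t 1.2 pos [0.1824 0.4923 0.2313] F [ 0.8 -0.1  0.2] grip 1.0 shift_cm [-65.8    3.13 -51.21] turn [-0.      0.0361 -0.    ]
```

>>> send_rows --pt "-3.3 0 -2.56 0 0.036 0" --pt "-3.3 0 -2.56 0 0 0" --pt "-3.3 0 -2.56 0 0 0" --pt "-3.3 0 -2.56 0 0 0" --pt "-3.3 0 -2.56 0 0 0" --claw 100

```text
clock: 1.7
tool_pos: [0.2394, 0.29, 0.2314]
tool_rot: [[0.38, 0.001, -0.925], [0.925, 0.0, 0.38], [0.0, -1.0, -0.0]]
contact_force: [0.7, -0.2, 0.0]
grip_width: 0.993
```

>>> send_rows --pt "-3.3 0 -2.56 0 0 0" --pt "-3.3 0 -2.56 0 0 0" --pt "-3.3 0 -2.56 0 0 0" --pt "-3.3 0 -2.56 0 0 0" --pt "-3.3 0 -2.56 0 0 0"

```text
clock: 2.2
tool_pos: [0.295, 0.0885, 0.2316]
tool_rot: [[0.381, 0.001, -0.925], [0.925, 0.0, 0.381], [0.001, -1.0, -0.001]]
contact_force: [1.0, 0.2, -0.3]
grip_width: 0.999
```

>>> send_rows --pt "-3.3 0 -2.56 0 0 0" --pt "-3.3 0 -2.56 0 0 0" --pt "-3.3 0 -2.56 0 0 0" --pt "-3.3 0 -2.56 0 0 0" --pt "-3.3 0 -2.56 0 0 0"

```text
clock: 2.7
tool_pos: [0.3505, -0.1132, 0.2315]
tool_rot: [[0.382, 0.001, -0.924], [0.924, -0.0, 0.382], [0.0, -1.0, -0.001]]
contact_force: [1.4, 1.0, -0.0]
grip_width: 1.003
```

>>> send_rows --pt "-3.3 0 -2.56 0 0 0" --pt "-3.3 0 -2.56 0 0 0" --pt "-3.3 0 -2.56 0 0 0" --pt "0 0 0 0 0 0" --pt "0 0 0 0 0 0"

```text
clock: 3.2
tool_pos: [0.3834, -0.2325, 0.2309]
tool_rot: [[0.382, -0.001, -0.924], [0.924, 0.001, 0.382], [0.0, -1.0, 0.001]]
contact_force: [0.5, 1.0, -0.1]
grip_width: 0.998
```

```bash
python3 - <<'E'
from h import *
c,s=np.cos(1.18),np.sin(1.18);R=np.array([[c,0,-s],[s,0,c],[0,-1,0]])
go([.4325,-.3035,.18],R)
get_image("top");get_image("scene")
for n in("top","scene"):
    for T in("probe_grip",):print(n,[(np.round(r["location"],1).tolist(),round(r["score"],2)) for r in landmark_of(T,n)])
E
```

```text
t 3.2 pos [ 0.3834 -0.2325  0.2309] F [ 0.5  1.  -0.1] grip 0.998 shift_cm [-4.68  5.08 -7.26] turn [-0.001  -0.0017  0.0004]
top [([433.5, 198.0], 0.77), ([432.9, 244.7], 0.56)]
scene [([189.5, 175.5], 0.91), ([175.7, 207.4], 0.56)]
```

>>> send_rows --pt "-1.6 0 -2.4 0 0 0" --pt "-1.6 0 -2.4 0 0 0" --pt "-1.48 1 -2.46 0 0 0" --pt "0 2 0 0 0 0" --pt "0 1.5 0 0 0 0"

```text
clock: 3.9
tool_pos: [0.4332, -0.3025, 0.1855]
tool_rot: [[0.38, -0.0, -0.925], [0.925, 0.0, 0.38], [0.0, -1.0, 0.0]]
contact_force: [-0.5, 0.6, -0.0]
grip_width: 1.001
```

```bash
python3 - <<'E'
from h import *
c,s=np.cos(1.18),np.sin(1.18);R=np.array([[c,0,-s],[s,0,c],[0,-1,0]])
go([.4325,-.3035,.0863],R)
a=get_image("scene");b=get_image("top");go([.4325,-.3035,.0863],R)
f=lambda i,x,y:cv2.resize(i[y:y+100,x:x+65],None,fx=6,fy=6,interpolation=cv2.INTER_CUBIC)
cv2.imwrite("pics/g1.png",np.hstack([f(b,405,185),f(a,155,120)]))
E
```

```text
t 3.9 pos [ 0.4332 -0.3025  0.1855] F [-0.5  0.6 -0. ] grip 1.001 shift_cm [-0.12  9.92  0.02] turn [-0.0002  0.0008  0.0001]
t 4.0 pos [ 0.4321 -0.3013  0.1847] F [-0.   0.2  0.6] grip 0.998 shift_cm [-0.2   9.84 -0.16] turn [-0.0032  0.001   0.0012]
```

View pics/g1.png

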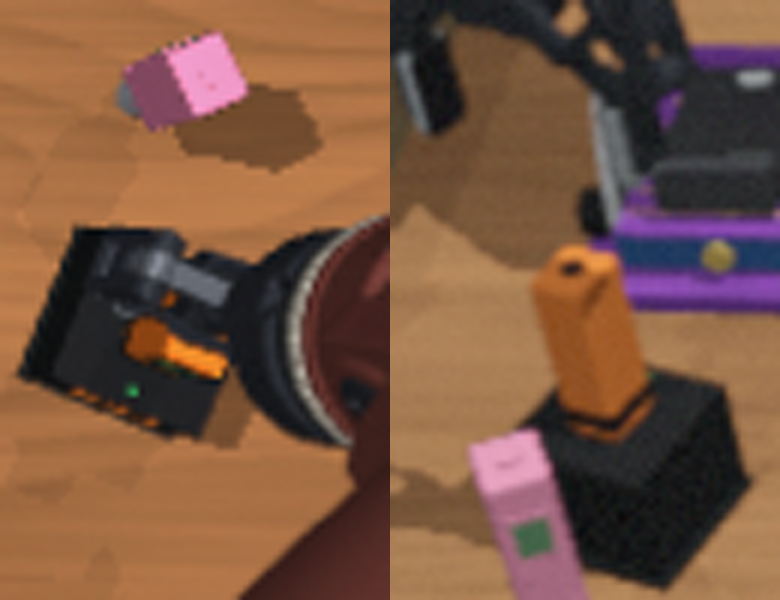

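>>> send_rows --pt "-0.15 2.5 0 0 0 0" --pt "0 2.5 0 0 0 0" --pt "0 2.5 0 0 0 0" --pt "0 1.6 0 0 0 0" --pt "0 0.8 0 0 0 0"

```text
clock: 4.5
tool_pos: [0.4322, -0.3035, 0.087]
tool_rot: [[0.38, -0.001, -0.925], [0.925, 0.001, 0.38], [0.0, -1.0, 0.001]]
contact_force: [-0.9, -0.0, -0.1]
grip_width: 1.004
```

>>> send_rows --pt "0 0 0 0 0 0" --pt "0 0 0 0 0 0" --pt "0 0 0 0 0 0" --pt "0 0 0 0 0 0" --pt "0 0 0 0 0 0" --claw 0 --newtons 50

```text
clock: 5.0
tool_pos: [0.4328, -0.3047, 0.0881]
tool_rot: [[0.381, 0.001, -0.925], [0.925, -0.001, 0.381], [-0.0, -1.0, -0.001]]
contact_force: [-0.7, 1.1, 6.3]
grip_width: 0.296
```

>>> send_rows --pt "0 0 0 0 0 0" --pt "0 0 0 0 0 0" --pt "0 0 0 0 0 0"

```text
clock: 5.3
tool_pos: [0.4328, -0.3047, 0.0882]
tool_rot: [[0.381, 0.001, -0.925], [0.925, -0.001, 0.381], [-0.0, -1.0, -0.001]]
contact_force: [0.3, 0.8, 6.9]
grip_width: 0.297
```

>>> send_rows --pt "0 -1 0 0 0 0" --pt "0 -2 0 0 0 0" --pt "0 -2 0 0 0 0" --pt "0 -2 0 0 0 0" --pt "0 -2 0 0 0 0" --newtons 60

```text
clock: 5.8
tool_pos: [0.4321, -0.3042, 0.1786]
tool_rot: [[0.381, -0.0, -0.925], [0.925, 0.0, 0.381], [0.0, -1.0, 0.0]]
contact_force: [0.0, -0.0, -1.8]
grip_width: 0.297
```

>>> send_rows --pt "0 -2 0 0 0 0" --pt "0 -2 0 0 0 0" --pt "0 0 0 0 0 0" --pt "0 0 0 0 0 0" --pt "0 0 0 0 0 0"

```text
clock: 6.3
tool_pos: [0.4318, -0.3039, 0.2164]
tool_rot: [[0.381, -0.001, -0.925], [0.925, 0.001, 0.381], [0.001, -1.0, 0.001]]
contact_force: [-0.7, -0.0, -1.8]
grip_width: 0.29
```

```bash
python3 - <<'E'
from h import *
c,s=np.cos(1.18),np.sin(1.18);R=np.array([[c,0,-s],[s,0,c],[0,-1,0]])
a=get_image("scene");b=get_image("top");go([.4488,.2992,.22],R)
for n in("top","scene"):
    for T in("probe_grip","nose_tip","probe"):print(n,T,[(np.round(r["location"],1).tolist(),round(r["score"],2)) for r in landmark_of(T,n)][:3])
go([.4488,.2992,.22],R)
p=np.array(state()["tool_pos"]);tip=p-[0,0,.08];print("pred tip",proj("scene",tip),proj("top",tip))
f=lambda i,x,y:cv2.resize(i[y:y+100,x:x+65],None,fx=6,fy=6,interpolation=cv2.INTER_CUBIC)
cv2.imwrite("pics/g2.png",np.hstack([f(b,405,185),f(a,155,100)]))
E
```

```text
t 6.4 pos [ 0.4318 -0.3039  0.2163] F [-0.4  0.1 -1.6] grip 0.299 shift_cm [56.41 -0.3  21.41] turn [-0.0018 -0.      0.0006]
top probe_grip [([435.8, 195.9], 0.75), ([449.0, 245.3], 0.49)]
top nose_tip []
top probe [([426.0, 204.3], 0.6), ([439.0, 240.5], 0.36)]
scene probe_grip [([176.3, 133.2], 0.89), ([177.8, 206.3], 0.84)]
scene nose_tip []
scene probe [([186.7, 236.6], 0.95), ([183.3, 163.0], 0.67), ([196.5, 190.6], 0.54)]
t 6.7 pos [ 0.4323 -0.3043  0.2171] F [ 0.4  0.2 -1.8] grip 0.299 shift_cm [56.43 -0.28 21.46] turn [-0.0003 -0.      0.0001]
pred tip [[184.46944062 165.56302932]] [[438.56355673 240.89434156]]
```

View pics/g2.png

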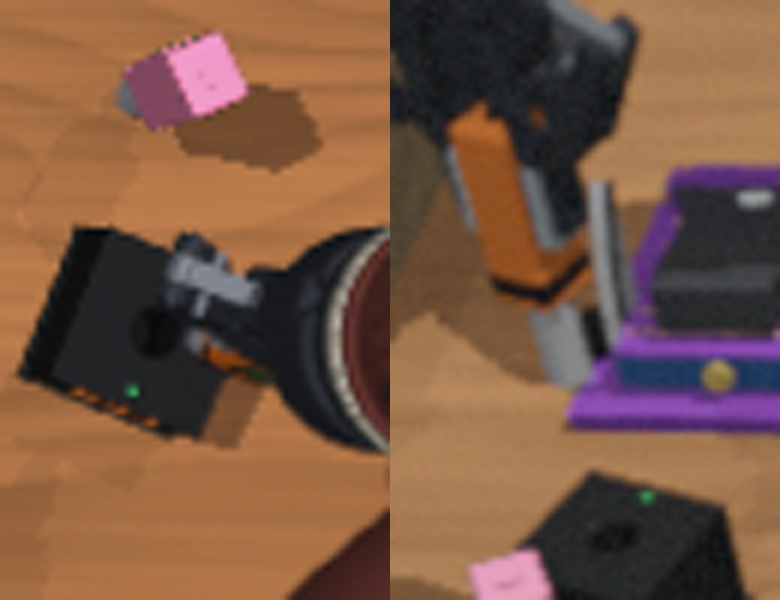

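```bash
python3 - <<'E'
from h import *
print(onz("top",[430.4,239.1],.06),onz("scene",[191.7,189],.06))
E
```

```text
[ 0.43644655 -0.30383226  0.06      ] [ 0.43177916 -0.30256369  0.06      ]
```

>>> send_rows --pt "0 -3 0 0 0 0" --pt "3.3 0 1.25 0 0 0" --pt "3.3 0 1.25 0 0 0" --pt "3.3 0 1.25 0 0 0" --pt "3.3 0 1.25 0 0 0"

```text
clock: 7.2
tool_pos: [0.4362, -0.162, 0.2473]
tool_rot: [[0.381, 0.0, -0.924], [0.924, -0.0, 0.381], [0.0, -1.0, -0.0]]
contact_force: [1.2, 0.4, -0.6]
grip_width: 0.296
```

>>> send_rows --pt "3.3 0 1.25 0 0 0" --pt "3.3 0 1.25 0 0 0" --pt "3.3 0 1.25 0 0 0" --pt "3.3 0 1.25 0 0 0" --pt "3.3 0 1.25 0 0 0"

```text
clock: 7.7
tool_pos: [0.4413, 0.0145, 0.2474]
tool_rot: [[0.381, 0.0, -0.925], [0.925, -0.0, 0.381], [0.0, -1.0, -0.0]]
contact_force: [0.2, 0.4, -1.4]
grip_width: 0.295
```

>>> send_rows --pt "3.3 0 1.25 0 0 0" --pt "3.3 0 1.25 0 0 0" --pt "3.3 0 1.25 0 0 0" --pt "3.3 0 1.25 0 0 0" --pt "3.3 0 1.25 0 0 0"

```text
clock: 8.2
tool_pos: [0.4464, 0.191, 0.2474]
tool_rot: [[0.381, 0.0, -0.925], [0.925, 0.0, 0.381], [0.0, -1.0, -0.0]]
contact_force: [1.2, -0.2, -1.2]
grip_width: 0.298
```

```bash
python3 - <<'E'
from h import *
c,s=np.cos(1.18),np.sin(1.18);R=np.array([[c,0,-s],[s,0,c],[0,-1,0]])
go([.4488,.2992,.15],R)
E
```

```text
t 8.2 pos [0.4464 0.191  0.2474] F [ 1.2 -0.2 -1.2] grip 0.298 shift_cm [10.09  9.74  3.9 ] turn [0.0004 0.0001 0.0002]
```

>>> send_rows --pt "3.3 0 1.3 0 0 0" --pt "3.3 1 1.3 0 0 0" --pt "3.3 2 1.3 0 0 0" --pt "0.2 3 0 0 0 0" --pt "0 3 0 0 0 0"

```text
clock: 8.7
tool_pos: [0.449, 0.2991, 0.1563]
tool_rot: [[0.379, 0.001, -0.925], [0.925, 0.0, 0.379], [0.001, -1.0, -0.001]]
contact_force: [0.3, -0.6, -2.4]
grip_width: 0.3
```

>>> send_rows --pt "0 2.4 0 0 0 0" --pt "0 1.5 0 0 0 0" --pt "0 0 0 0 0 0" --pt "0 0 0 0 0 0"

```text
clock: 9.1
tool_pos: [0.4491, 0.2978, 0.1187]
tool_rot: [[0.381, -0.0, -0.925], [0.925, 0.0, 0.381], [0.0, -1.0, 0.0]]
contact_force: [-0.2, -0.1, -0.9]
grip_width: 0.296
```

```bash
python3 - <<'E'
from h import *
c,s=np.cos(1.18),np.sin(1.18);R=np.array([[c,0,-s],[s,0,c],[0,-1,0]])
a=get_image("scene");b=get_image("top");go([.4488,.2992,.096],R)
p=np.array(state()["tool_pos"]);tip=p-[0,0,.08];x,y=proj("scene",tip)[0];print(x,y,proj("top",tip))
f=lambda i,x,y:cv2.resize(i[y:y+75,x:x+65],None,fx=6,fy=6,interpolation=cv2.INTER_CUBIC)
A=f(a,385,145);cv2.circle(A,(int((x-385+.5)*6),int((y-145+.5)*6)),4,(0,0,255),1)
q=((proj("scene",[[.4488+.023*np.cos(t),.2992+.023*np.sin(t),.016] for t in np.linspace(0,6.28,40)])-[385,145]+.5)*6).astype(np.int32);cv2.polylines(A,[q],True,(0,255,0),1)
cv2.imwrite("pics/g3.png",np.hstack([f(b,165,190),A]))
E
```

```text
t 9.2 pos [0.4497 0.2981 0.1194] F [-0.5  0.2 -1.1] grip 0.295 shift_cm [0.07 2.34 0.13] turn [ 0.0012 -0.      0.0013]
424.2650199222403 197.7597369555884 [[198.37255127 228.5989184 ]]
```

View pics/g3.png

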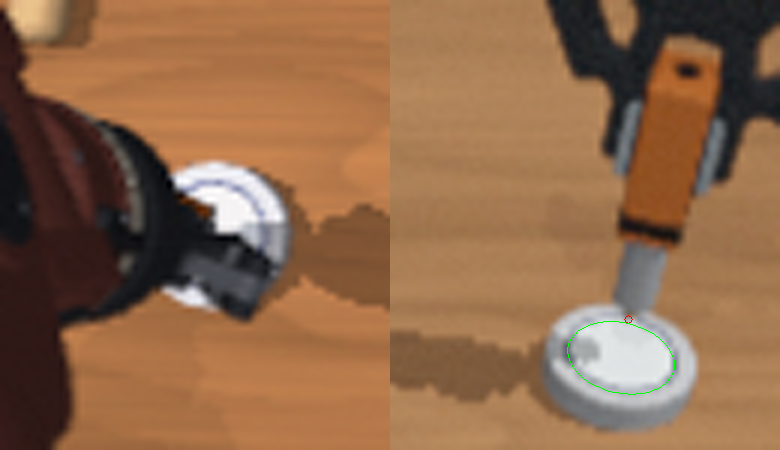

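>>> send_rows --pt "0.1 1 0.1 0 0 0" --pt "0 0.8 0 0 0 0" --pt "0 0.15 0 0 0 0" --pt "0 0.15 0 0 0 0"

```text
clock: 9.6
tool_pos: [0.4481, 0.2989, 0.0969]
tool_rot: [[0.381, -0.001, -0.925], [0.925, -0.0, 0.381], [-0.001, -1.0, 0.0]]
contact_force: [0.5, 0.2, -2.1]
grip_width: 0.296
```

>>> send_rows --pt "0 0.1 0 0 0 0" --pt "0 0.1 0 0 0 0" --pt "0 0 0 0 0 0"

```text
clock: 9.9
tool_pos: [0.4485, 0.2991, 0.0955]
tool_rot: [[0.381, 0.0, -0.925], [0.925, 0.0, 0.381], [0.0, -1.0, -0.0]]
contact_force: [-0.5, -0.2, 2.0]
grip_width: 0.295
```

>>> send_rows --pt "0 0.1 0 0 0 0" --pt "0 0.1 0 0 0 0" --pt "0 0.1 0 0 0 0" --pt "0 0 0 0 0 0" --pt "0 0 0 0 0 0"

```text
clock: 10.4
tool_pos: [0.4485, 0.2991, 0.0925]
tool_rot: [[0.381, 0.0, -0.925], [0.925, 0.0, 0.381], [0.0, -1.0, -0.0]]
contact_force: [-0.8, -1.0, 5.4]
grip_width: 0.295
```

```bash
python3 - <<'E'
from h import *
go([.4488,.2992,.092])
E
```

```text
t 10.4 pos [0.4485 0.2991 0.0925] F [-0.8 -1.   5.4] grip 0.295 shift_cm [ 0.02  0.05 -0.02] turn
```

Force 5.4 + 1.7 ≈ 7.1 N, so the nose is half-way in. Holding 1.5 s.

>>> send_rows --pt "0 0 0 0 0 0" --pt "0 0 0 0 0 0" --pt "0 0 0 0 0 0" --pt "0 0 0 0 0 0" --pt "0 0 0 0 0 0"

```text
clock: 10.9
tool_pos: [0.4485, 0.2991, 0.0924]
tool_rot: [[0.381, 0.0, -0.925], [0.925, 0.0, 0.381], [0.0, -1.0, -0.0]]
contact_force: [-0.0, -0.5, 4.5]
grip_width: 0.296
```

>>> send_rows --pt "0 0 0 0 0 0" --pt "0 0 0 0 0 0" --pt "0 0 0 0 0 0" --pt "0 0 0 0 0 0" --pt "0 0 0 0 0 0"

```text
clock: 11.4
tool_pos: [0.4485, 0.2991, 0.0923]
tool_rot: [[0.381, 0.0, -0.925], [0.925, 0.0, 0.381], [0.0, -1.0, -0.0]]
contact_force: [1.1, 0.4, 4.6]
grip_width: 0.299
```

>>> send_rows --pt "0 0 0 0 0 0" --pt "0 0 0 0 0 0" --pt "0 0 0 0 0 0" --pt "0 0 0 0 0 0" --pt "0 0 0 0 0 0"

```text
clock: 11.9
tool_pos: [0.4484, 0.2991, 0.0923]
tool_rot: [[0.381, 0.0, -0.925], [0.925, 0.0, 0.381], [0.0, -1.0, -0.0]]
contact_force: [-0.0, 0.4, 4.4]
grip_width: 0.297
```

>>> send_rows --pt "0 -0.3 0 0 0 0" --pt "0 -0.8 0 0 0 0" --pt "0 -2 0 0 0 0" --pt "0 -3 0 0 0 0" --pt "0 -3 0 0 0 0"

```text
clock: 12.4
tool_pos: [0.4475, 0.2986, 0.184]
tool_rot: [[0.381, -0.002, -0.925], [0.925, -0.001, 0.381], [-0.002, -1.0, 0.001]]
contact_force: [0.6, -0.2, -1.8]
grip_width: 0.297
```

```bash
python3 - <<'E'
from h import *
for sl in(.48,):
    th=sl;yaw=-.215
    n=np.array([-np.sin(th)*np.cos(yaw),-np.sin(th)*np.sin(yaw),np.cos(th)])
    T=np.array(state()["tool_rot"]);y0=T[:,1]
    ax=np.cross(y0,-n);ang=np.arcsin(np.linalg.norm(ax));ax/=np.linalg.norm(ax)
    R=cv2.Rodrigues(ax*ang)[0]@T
    sp=np.array([.5429,-.0751,.0617])
    print("n",n,R.round(4).tolist(),"rv tool",(T.T@(ax*ang)).round(4))
    tcp=sp+n*(.0802+.06);print("tcp",tcp)
    go(tcp,R)
    go([tcp[0],tcp[1],.25],R)
E
```

```text
n [-0.45114735  0.0985194   0.88699492] [[0.3613, 0.4511, -0.816], [0.929, -0.0985, 0.3569], [0.0806, -0.887, -0.4547]] rv tool [-0.474  -0.     -0.0855]
tcp [ 0.47964914 -0.06128758  0.18605669]
t 12.4 pos [0.4475 0.2986 0.184 ] F [ 0.6 -0.2 -1.8] grip 0.297 shift_cm [-32.05  -0.17 -16.68] turn [-0.474  -0.     -0.0855]
t 12.4 pos [0.4475 0.2986 0.184 ] F [ 0.6 -0.2 -1.8] grip 0.297 shift_cm [-32.06  -6.57 -16.67] turn [-0.474  -0.     -0.0855]
```

>>> send_rows --pt "0 -3 0 0 0 0" --pt "-3.2 -3.57 -1.67 0 0 0" --pt "-3.2 0 -1.67 0 0 0" --pt "-3.2 0 -1.67 0 0 0" --pt "-3.2 0 -1.67 0 0 0" --newtons 80

```text
clock: 12.9
tool_pos: [0.4608, 0.1545, 0.2488]
tool_rot: [[0.38, -0.0, -0.925], [0.925, -0.0, 0.38], [-0.0, -1.0, 0.0]]
contact_force: [0.6, 0.4, -1.7]
grip_width: 0.294
```

>>> send_rows --pt "-3.2 0 -1.67 0 0 0" --pt "-3.2 0 -1.67 0 0 0" --pt "-3.2 0 -1.67 0 0 0" --pt "-3.2 0 -1.67 0 0 0" --pt "-3.2 0 -1.67 0 0 0"

```text
clock: 13.4
tool_pos: [0.477, -0.0253, 0.2486]
tool_rot: [[0.381, -0.001, -0.925], [0.925, 0.0, 0.381], [-0.0, -1.0, 0.001]]
contact_force: [1.0, -0.3, -2.0]
grip_width: 0.292
```

>>> send_rows --pt "-3.2 0 -1.67 -0.1185 0 -0.0214" --pt "0 0 0 -0.1185 0 -0.0214" --pt "0 0 0 -0.1185 0 -0.0214" --pt "0 0 0 -0.1185 0 -0.0214" --pt "0 0 0 0 0 0"

```text
clock: 13.9
tool_pos: [0.4746, -0.058, 0.2442]
tool_rot: [[0.362, 0.448, -0.818], [0.929, -0.096, 0.358], [0.082, -0.889, -0.451]]
contact_force: [-1.0, 0.3, -3.0]
grip_width: 0.295
```

```bash
cat > tgt.py <<'E'
from h import *
n=np.array([-0.45114735,0.0985194,0.88699492]);R=np.array([[0.3613,0.4511,-0.816],[0.929,-0.0985,0.3569],[0.0806,-0.887,-0.4547]])
sp=np.array([.5429,-.0751,.0617]);L=.0800
E
python3 - <<'E'
from tgt import *
go(sp+n*(L+.06),R)
E
```

```text
t 13.9 pos [ 0.4746 -0.058   0.2442] F [-1.   0.3 -3. ] grip 0.295 shift_cm [-0.6   5.45  2.09] turn [-0.0044 -0.0011  0.0011]
```

>>> send_rows --pt "-0.3 0 1 0 0 0" --pt "-0.3 1.5 1.1 0 0 0" --pt "0 2 0 0 0 0" --pt "0 1.95 0 0 0 0" --pt "0 0 0 0 0 0"

```text
clock: 14.4
tool_pos: [0.4869, -0.0636, 0.1888]
tool_rot: [[0.362, 0.449, -0.817], [0.929, -0.097, 0.358], [0.082, -0.888, -0.452]]
contact_force: [-0.0, -0.3, -1.6]
grip_width: 0.294
```

```bash
python3 - <<'E'
from tgt import *
go(sp+n*(L+.03),R)
E
```

```text
t 14.4 pos [ 0.4869 -0.0636  0.1888] F [-0.  -0.3 -1.6] grip 0.294 shift_cm [-0.07  2.91  0.79] turn [-0.0029 -0.0008  0.0009]
```

>>> send_rows --pt "-0.07 0 0.79 0 0 0" --pt "0 1 0 0 0 0" --pt "0 1.9 0 0 0 0" --pt "0 0 0 0 0 0" --pt "0 0 0 0 0 0"

```text
clock: 14.9
tool_pos: [0.4924, -0.0638, 0.1613]
tool_rot: [[0.361, 0.452, -0.816], [0.929, -0.097, 0.357], [0.082, -0.887, -0.455]]
contact_force: [0.3, -0.2, -0.7]
grip_width: 0.295
```

```bash
python3 - <<'E'
from tgt import *
a=get_image("scene");b=get_image("top");go(sp+n*L,R)
s=state();p=np.array(s["tool_pos"]);T=np.array(s["tool_rot"]);tip=p+T[:,1]*L
print(tip,proj("scene",tip),proj("top",tip))
def f(i,nm,x,y):
    A=cv2.resize(i[y:y+90,x:x+65],None,fx=6,fy=6,interpolation=cv2.INTER_CUBIC)
    for P,c in((tip,(0,0,255)),(tip+n*.01,(0,0,255)),(sp,(0,255,0)),(tip-n*.03,(255,0,255))):
        q=(proj(nm,P)[0]-[x,y]+.5)*6;cv2.circle(A,tuple(int(v) for v in q),3,c,1)
    return A
cv2.imwrite("pics/g4.png",np.hstack([f(b,"top",310,150),f(a,"scene",245,150)]))
E
```

```text
t 15.0 pos [ 0.4928 -0.064   0.1618] F [-0.4  0.  -1.4] grip 0.293 shift_cm [-0.04  3.24  0.07] turn [ 0.0022 -0.0005  0.0017]
[ 0.52908924 -0.07178487  0.09089231] [[278.30088777 205.80031297]] [[342.32192799 200.20010194]]
```

View pics/g4.png

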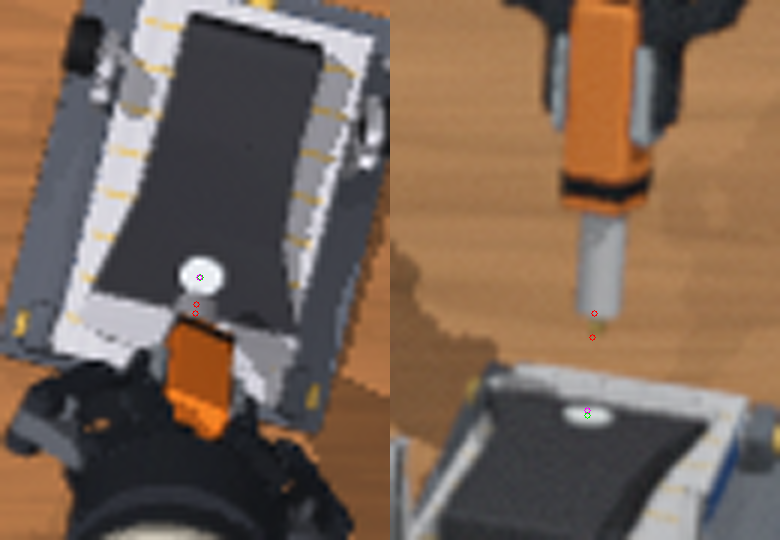

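>>> send_rows --pt "-0.04 1.2 0.07 0 0 0" --pt "0 1.1 0 0 0 0" --pt "0 0.4 0 0 0 0" --pt "0 0 0 0 0 0" --pt "0 0 0 0 0 0"

```text
clock: 15.5
tool_pos: [0.5042, -0.0667, 0.137]
tool_rot: [[0.361, 0.453, -0.815], [0.929, -0.098, 0.357], [0.082, -0.886, -0.456]]
contact_force: [-0.2, 0.3, -1.4]
grip_width: 0.292
```

```bash
python3 - <<'E'
from tgt import *
go(sp+n*L,R);print(np.array(state()["contact_force"])@n)
E
```

```text
t 15.5 pos [ 0.5042 -0.0667  0.137 ] F [-0.2  0.3 -1.4] grip 0.292 shift_cm [ 0.01  0.51 -0.03] turn [ 0.0018 -0.0006  0.0016]
-1.1211888297820782
```

>>> send_rows --pt "0 0.1 0 0 0 0" --pt "0 0.1 0 0 0 0" --pt "0 0.1 0 0 0 0" --pt "0 0 0 0 0 0"

```text
clock: 15.9
tool_pos: [0.5056, -0.067, 0.1338]
tool_rot: [[0.361, 0.453, -0.815], [0.929, -0.098, 0.357], [0.082, -0.886, -0.456]]
contact_force: [0.5, 0.2, -1.3]
grip_width: 0.293
```

>>> send_rows --pt "0 0.1 0 0 0 0" --pt "0 0.1 0 0 0 0" --pt "0 0 0 0 0 0"

```text
clock: 16.2
tool_pos: [0.5064, -0.0672, 0.1319]
tool_rot: [[0.361, 0.453, -0.815], [0.929, -0.098, 0.357], [0.082, -0.886, -0.456]]
contact_force: [0.1, 0.2, -2.0]
grip_width: 0.294
```

```bash
python3 - <<'E'
from tgt import *
go(sp+n*L,R);print(np.array(state()["contact_force"])@n)
E
```

```text
t 16.2 pos [ 0.5064 -0.0672  0.1319] F [ 0.1  0.2 -2. ] grip 0.294 shift_cm [ 0.02 -0.05 -0.07] turn [ 0.0012 -0.0007  0.0015]
-1.7893655269456026
```

Past my estimate by 0.5 mm and no contact yet, which is within calibration error. I'll creep on.

>>> send_rows --pt "0 0.1 0 0 0 0" --pt "0 0 0 0 0 0"

```text
clock: 16.4
tool_pos: [0.5069, -0.0672, 0.131]
tool_rot: [[0.361, 0.453, -0.815], [0.929, -0.097, 0.357], [0.082, -0.886, -0.456]]
contact_force: [0.9, -0.0, -0.6]
grip_width: 0.295
```

>>> send_rows --pt "0 0.1 0 0 0 0" --pt "0 0 0 0 0 0"

```text
clock: 16.6
tool_pos: [0.5074, -0.0674, 0.1303]
tool_rot: [[0.361, 0.453, -0.815], [0.929, -0.098, 0.357], [0.082, -0.886, -0.456]]
contact_force: [-1.2, 0.5, 1.1]
grip_width: 0.298
```

>>> send_rows --pt "0 0.1 0 0 0 0" --pt "0 0 0 0 0 0"

```text
clock: 16.8
tool_pos: [0.5079, -0.0675, 0.1294]
tool_rot: [[0.361, 0.453, -0.815], [0.929, -0.098, 0.357], [0.082, -0.886, -0.456]]
contact_force: [-2.7, 0.1, 1.8]
grip_width: 0.294
```

>>> send_rows --pt "0 0.1 0 0 0 0" --pt "0 0.1 0 0 0 0" --pt "0 0.05 0 0 0 0" --pt "0 0 0 0 0 0" --pt "0 0 0 0 0 0"

```text
clock: 17.3
tool_pos: [0.509, -0.0677, 0.1272]
tool_rot: [[0.361, 0.453, -0.815], [0.929, -0.098, 0.357], [0.082, -0.886, -0.456]]
contact_force: [-2.4, 0.4, 4.4]
grip_width: 0.292
```

```bash
python3 - <<'E'
from tgt import *
F=[]
for k in range(3):
    a=get_image("scene");F.append(np.array(state()["contact_force"]))
    b=get_image("top");F.append(np.array(state()["contact_force"]))
print(np.mean(F,0),np.mean(F,0)@n+1.6*n[2]);go(sp+n*L,R)
s=state();p=np.array(s["tool_pos"]);T=np.array(s["tool_rot"]);tip=p+T[:,1]*(L-.004)
def f(i,nm,x,y):
    A=cv2.resize(i[y:y+90,x:x+65],None,fx=6,fy=6,interpolation=cv2.INTER_CUBIC)
    for P,c in((tip,(0,0,255)),(sp,(0,255,0))):
        q=(proj(nm,P)[0]-[x,y]+.5)*6;cv2.circle(A,tuple(int(v) for v in q),3,c,1)
    return A
cv2.imwrite("pics/g5.png",np.hstack([f(b,"top",310,150),f(a,"scene",245,160)]))
E
```

```text
[-3.24398956  0.82997954  4.01494972] 6.525718257551085
t 17.6 pos [ 0.509  -0.0677  0.1272] F [-2.9  0.7  3.8] grip 0.294 shift_cm [ 0.01 -0.59 -0.05] turn [ 0.0015 -0.0007  0.0016]
```

View pics/g5.png

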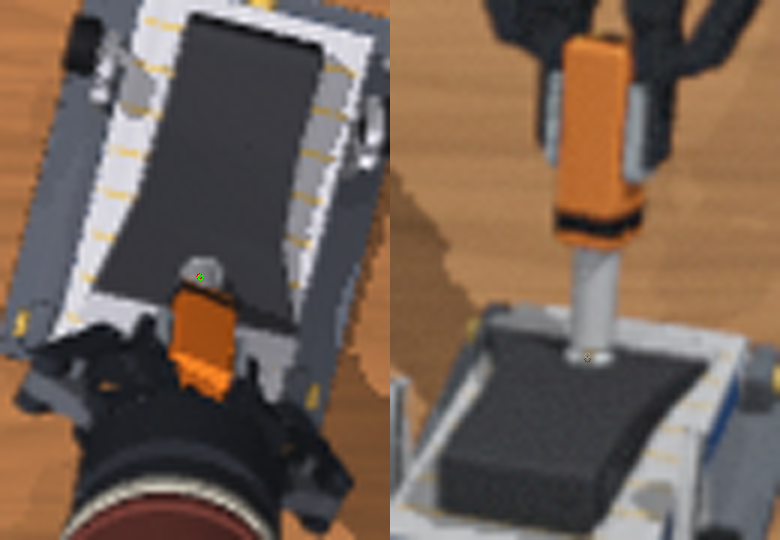

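>>> send_rows --pt "0 0.05 0 0 0 0" --pt "0 0 0 0 0 0" --pt "0 0 0 0 0 0" --pt "0 0 0 0 0 0" --pt "0 0 0 0 0 0"

```text
clock: 18.1
tool_pos: [0.5092, -0.0678, 0.1268]
tool_rot: [[0.361, 0.453, -0.815], [0.929, -0.098, 0.357], [0.082, -0.886, -0.456]]
contact_force: [-3.2, 1.0, 4.2]
grip_width: 0.292
```

>>> send_rows --pt "0 0 0 0 0 0" --pt "0 0 0 0 0 0" --pt "0 0 0 0 0 0" --pt "0 0 0 0 0 0" --pt "0 0 0 0 0 0"

```text
clock: 18.6
tool_pos: [0.5092, -0.0678, 0.1267]
tool_rot: [[0.361, 0.453, -0.815], [0.929, -0.098, 0.357], [0.082, -0.886, -0.456]]
contact_force: [-2.7, 1.2, 4.7]
grip_width: 0.295
```

```bash
python3 - <<'E'
from tgt import *
F=[]
for k in range(6):
    get_image("scene");F.append(np.array(state()["contact_force"]))
f=np.mean(F,0)@n+1.6*n[2];print(f);go(sp+n*L,R)
if 6<f<8.2: print(job_done())
E
```

```text
6.911810276582742
t 18.9 pos [ 0.5092 -0.0678  0.1267] F [-3.   1.2  4.6] grip 0.296 shift_cm [ 0.01 -0.64 -0.05] turn [ 0.0015 -0.0006  0.0016]
the job is handed in; nothing more can be done
None
```

I did both checks in the order asked and handed the job in at 18.9 s, with the probe still held on the axe head's spot.

- **Reference block:** I lifted the orange probe from its stand and held it upright inside the ring for about 1.5 s. The force ran between 7 and 6 N, so the nose was roughly half-way in. It eased a little during the hold, perhaps from a slight slip in the grip, so I raised the grip to 80 N afterwards.
- **Axe head:** I used the head on the grey rig with the blue plate; the purple one is a look-alike. I set the probe square to the cheek from the plate tilt I measured (0.231 rad, a slope of about 0.48 rad) and pressed lightly.
- **Last checks:** The mean force along the probe was 6.9 N, which puts the nose about 3.9 mm in, and the pose was steady. Both camera views showed the nose on the bright spot, and no other object was touched.
- **Disagreements:**
  - The steel was met about 1.7 mm lower than the cameras gave, which is within calibration error.
  - The contact force leaned about 0.06 rad off the measured normal, which is small enough to be friction and noise.
  - The trained network's mark for the spot was about 6 pixels off in the top view, so I measured it from the picture instead.

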